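Find the empty compartment of the hardware chest

ROBOT

A 7-joint arm with a two-finger parallel gripper is mounted at the origin on the work surface. World frame = base frame: x ahead of the robot, y to its left, z up, the work surface at z = 0. Lengths are in m, angles in rad, forces in N, time in s.
With the tool pointing down it reaches from about 0.4 to 0.85 m from the base axis. Payload 4.5 kg.
Tool frame: the origin (TCP) lies midway between the tips of the shut fingers; the grasp point (between the pads) lies 19 mm behind it; z points along the fingers, y is the line along which they close (so a half turn about z gives the same grasp; the last joint's range is limited). The gripper opens to 88 mm and grips with 3 to 60 N. Pads are 18 mm wide; open, the fingers measure 123 mm over their backs; the gripper's body (75 mm by 187 mm) begins 45 mm behind the grasp point.
Start: joints at [-1.293, 0.689, -0.195, 1.565, 0.157, 0.902, -0.215], TCP at [0.151, 0.607, 0.239] pointing down, gripper open.
Joint ranges: [-3.01, 3.01], [-0.46, 2.08], [-1.47, 1.51], [0.13, 2.56], [-1, 4.14], [0.04, 2.09], [-2.66, 2.66]. Speed limits (rad/s): [2.57, 2.57, 3.14, 3.14, 3.14, 3.14, 3.14].

INTERFACE

Orientations are given as a unit quaternion [x, y, z, w].
In Python, from plant import r gives the robot as it stands.
- The arm moves only by the tool carry_out, never from a script. Its argument "plan" is a list of rows, each an object with "rot": the turn, a rotation vector about the tool's x, y, z in rad, a list of three; "xyz": the shift along the tool's x, y, z in m, a list of three; "grip": the closure in counts, from 0 (fully open) to 255 (shut). In form: [{"rot": [wx, wy, wz], "xyz": [dx, dy, dz], "grip": grip}, ...]. A call has 1 to 8 rows; each row is the pose to reach, as a shift and turn from the pose commanded when the call began, along the tool's axes at that moment; what a row does not reach only later rows make up. A row lasts 1/12 s, in which the tool goes at most 41.7 mm and 7.16 degrees, less where a joint would pass 70% of its speed; a pose out of reach is approached as far as the arm can. A call with a gripper value outside its range is refused whole. The fingers move at their own pace and stop on an object; "squeeze" is the grip in N (left out, the last holds). Time passes only in rows, so rows that repeat a pose let the fingers close. It gives the time, the measured TCP pose, the force, the opening and the grip force at its end, in the units of the state.
- r.get_state(): the state, without advancing time (a new reading comes with each control period).
- r.snapshot(name): name is "scene" or "top" or "wrist"; returns the picture (480x640x3 uint8, red, green, blue); there is no depth.
- r.camera_params(name): a dict with "fx", "fy", "cx", "cy" (pixels), "position" and "attitude" of the camera in the world; the wrist camera has in their place "hand_eye" (4x4, takes a point from camera to tool coordinates, whose origin is the TCP and whose axes are the flange's). Camera axes: x right, y down, z forward; pixel columns grow to the right and rows downward; lengths in m; the calibration is good to about 2 mm. A picture is of the moment at which its call begins: read the wrist's pose just before it. camera_params takes no time and is no camera call.
- r.finish_job(): hands the job in; it is judged then, once.
The state is a dict: "clock": time; "q": joint angles; "qd": joint speeds; "joint_torque": joint torques, N m; "tool_pos": TCP position; "eef_rot": TCP orientation; "contact_force": force on the tool from outside, world axes, zero at the start; "moment": the same for the moment, N m; "opening": opening from 0.0 (shut) to 1.0 (fully open); "finger_force": force on a finger pad.
Only numpy, scipy, OpenCV 4.12 (cv2) and the standard library are available. Lean on these libraries where they do the work, as an engineer would, in place of code of your own. Each camera call takes 0.05 s, during which the arm holds its last target. There are 200 camera calls.

TASK

One compartment of the green hardware chest on the workbench is empty; the other three are packed full, so their lids bear solid. Press gently on the end of each cream lid with the fingertips until you find the one that rocks, then push that end down until the lid is fully open, and leave it standing open with the hand clear. Only press and push, pick nothing up, do not force the solid lids, and leave the spool, screwdriver and oil bottle where they are.

Things in the scene. Friction and masses are not known exactly. Their poses are not given: they have to be found in the camera images.
- chest: Green hardware chest, fixed to the bench, 140 x 374 x 85 mm high (its x, y, z). Origin: centre of its underside. Its x axis points across the row of lids, away from the robot; y runs along the row. Four compartments along y (pitch 92 mm) each have a cream lid, flush with the rim at 85 mm. Walls up to the rim: 8 mm at the long sides, 6 mm at the ends and between compartments.
- lid1 (a joint): Tilt of lid 1 (at the chest's +y end; 2 to 4 follow towards -y), rad, 0 level. Plate 120 (chest x) x 83 (chest y) x 8 mm, pivoted on a stiff pin along chest y through its middle, like a see-saw. Positive: near (-x) end down; stops at +0.75 and -0.75. Over the empty compartment (65 mm free below) it turns under 2 to 3 N on an end pad and stays where left; over a full one it gives under 0.06.
- lid1_near (a point): Centre of the top of the black rubber press pad at lid 1's -x end, 40 mm from the pivot line, 90 mm above the bench when level; turns with the lid. Every pad is 24 mm (chest x) x 60 mm (chest y), stands 5 mm proud of the lid and is sprung: it sinks up to 4 mm, at 4 N per mm, on solid lids too.
- lid1_far (a point): Centre of the top of the black rubber press pad at lid 1's +x end, 40 mm from the pivot line, 90 mm above the bench when level; turns with the lid. Every pad is 24 mm (chest x) x 60 mm (chest y), stands 5 mm proud of the lid and is sprung: it sinks up to 4 mm, at 4 N per mm, on solid lids too.
- lid2 (a joint): Tilt of lid 2; a lid like lid 1.
- lid2_near (a point): Centre of the top of lid 2's pad at its -x end; as on lid 1.
- lid2_far (a point): Centre of the top of lid 2's pad at its +x end; as on lid 1.
- lid3 (a joint): Tilt of lid 3; a lid like lid 1.
- lid3_near (a point): Centre of the top of lid 3's pad at its -x end; as on lid 1.
- lid3_far (a point): Centre of the top of lid 3's pad at its +x end; as on lid 1.
- lid4 (a joint): Tilt of lid 4; a lid like lid 1.
- lid4_near (a point): Centre of the top of lid 4's pad at its -x end; as on lid 1.
- lid4_far (a point): Centre of the top of lid 4's pad at its +x end; as on lid 1.
- spool: Loose olive twine spool standing upright beyond the chest, 60 mm diameter, 78 mm high; origin at the centre of its underside. Bystander.
- screwdriver: Loose screwdriver with red handle lying on the bench in front of the chest, roughly along it, about 200 mm long; origin on its underside, x along it to the tip. Bystander.
- oil: Loose orange oil bottle with red cap standing beside the chest's +y end, 52 mm diameter, 110 mm high; origin at the centre of its underside. Bystander.

How it is judged:
By the outcome, as a careful person would: the job done as asked, in the order asked, and still so for the second after the job is handed in, with the robot touching nothing.
It also fails if it takes over 48 s, if anything falls off the work surface, if the arm or the gripper's body presses on something with over 40 N, if the wrist force passes 120 N, or if a joint passes its speed limit or range.

## Working session

There is one attempt and no reset: what is moved stays moved. The work goes in short steps, Python scripts to look and compute and a tool call to move; the robot and the scene stay as the last step left them, time stands still between calls to the robot, and variables do not carry over. Pictures are saved under pics/ and viewed, at most 10 in all, crops included, and the job is handed in when it is done.

Besides the shell and the picture viewer there is one more tool, called after "Emit:" as a command line: name --argument value ..., lists and objects as JSON in quotes. carry_out: Moves the arm, as the interface text tells. Its arguments: {"type":"object","properties":{"plan":{"type":"array"},"squeeze":{"type":"number"}},"required":["plan"]}

```bash
mkdir -p pics
python3 - <<'E'
from plant import r
import cv2
s=r.get_state();print(s)
for n in("top","scene"):
    cv2.imwrite(f"pics/{n}0.png",r.snapshot(n)[:,:,::-1]);print(n,r.camera_params(n))
E
```

```text
{'clock': 0.0, 'q': array([-1.29320854,  0.69000497, -0.1945067 ,  1.56634166,  0.15730053,
        0.90253347, -0.21514863]), 'qd': array([ 0.00031367,  0.0027512 , -0.00097596,  0.00142926, -0.00046071,
       -0.00064809,  0.00113244]), 'joint_torque': array([ 2.19726981e-04, -5.27559686e+01, -1.26671042e+00, -1.53431958e+01,
       -5.25825389e-02,  6.62187027e-03,  1.73684712e-04]), 'tool_pos': array([0.15076126, 0.60587802, 0.23789741]), 'eef_rot': array([ 1.21577220e-01,  9.92581524e-01, -9.46882798e-04, -4.27186701e-05]), 'contact_force': array([ 0.58171877, -0.8181937 , -0.06598492]), 'moment': array([0.00655767, 0.03491465, 0.0003361 ]), 'finger_force': 0.0, 'opening': 0.9971580118400605}
top {'fx': 453.32516193201167, 'fy': 453.32516193201167, 'cx': 314.60284448173627, 'cy': 243.2551869876693, 'position': array([0.47835335, 0.07549483, 0.90391802]), 'attitude': array([-0.69291719,  0.71614668, -0.04467989,  0.07073473])}
scene {'fx': 533.8761669506176, 'fy': 533.8761669506176, 'cx': 320.7661420525977, 'cy': 238.53707621710964, 'position': array([0.93858031, 0.62200856, 0.62127258]), 'attitude': array([ 0.24605515,  0.87582629, -0.3982931 , -0.11725097])}
```

View pics/top0.png

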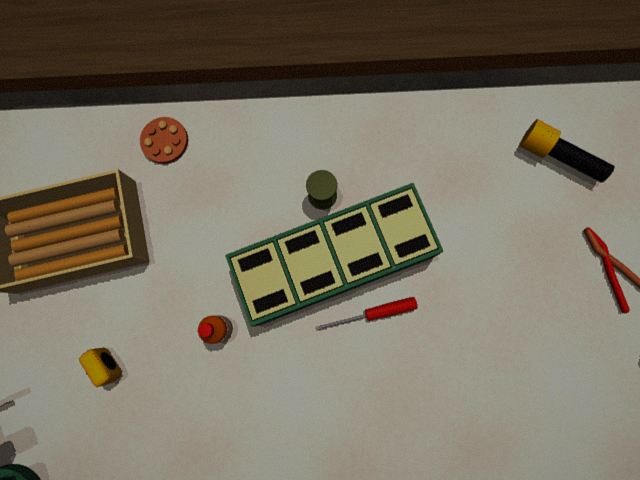

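View pics/scene0.png

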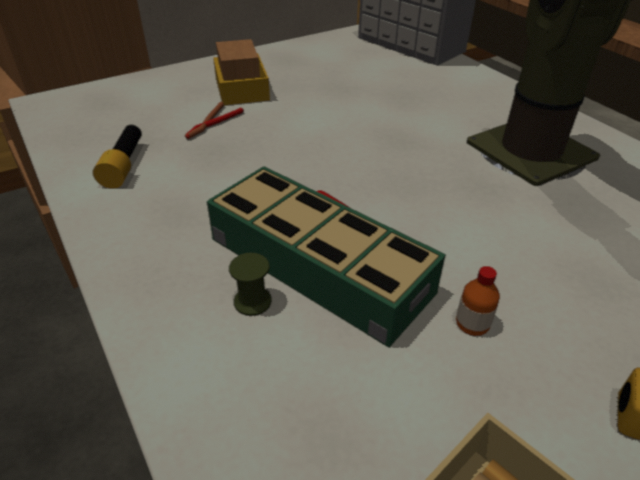

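The top view shows the chest with lid 1 at left, next to the oil bottle. Pad centres, far/near: lid 1 (255,260)/(269,301), lid 2 (302,241)/(318,282), lid 3 (348,223)/(366,265), lid 4 (396,205)/(412,246). The scene view agrees, with the spool on the far side and the screwdriver in front.

```bash
cat > h.py <<'E'
import numpy as np
from scipy.spatial.transform import Rotation as R
from plant import r
px=np.array([[255,260],[269,301],[302,241],[318,282],[348,223],[366,265],[396,205],[412,246]],float)
def ray(uv,z,n="top"):
    c=r.camera_params(n);A=R.from_quat(c["attitude"])
    d=A.apply([(uv[0]-c["cx"])/c["fx"],(uv[1]-c["cy"])/c["fy"],1]);p=c["position"]
    return p+d*(z-p[2])/d[2]
P=np.array([ray(u,.09) for u in px])
# chest fit: model pads (x,y) far,near for lids 1..4
M=np.array([[sx*.04,(1.5-i)*.092] for i in range(4) for sx in(1,-1)])
c=P[:,:2].mean(0);D=P[:,:2]-c
th=np.arctan2((M[:,0]*D[:,1]-M[:,1]*D[:,0]).sum(),(M*D).sum())
Rz=np.array([[np.cos(th),-np.sin(th)],[np.sin(th),np.cos(th)]])
F=c+M@Rz.T
def rel(pos,rz_axis_down_yaw=None,q=None):
    "shift in tool axes and turn to have tool down with tool y along chest y"
    s=r.get_state();T=R.from_quat(s["eef_rot"])
    best=None
    for k in(0,np.pi):
        G=R.from_euler('z',th+k)*R.from_euler('x',np.pi)
        w=(T.inv()*G).as_rotvec()
        if best is None or np.linalg.norm(w)<np.linalg.norm(best):best=w
    return T.inv().apply(np.array(pos)-s["tool_pos"]).round(4),best.round(4)
E
python3 - <<'E'
from h import *
print(P.round(4),F.round(4),c,np.degrees(th))
print("resid mm",((P[:,:2]-F)*1e3).round(1).tolist())
for i in range(8): print(i,rel([*F[i],.13]))
for n,z,uv in(("oil",.11,(208,330)),("spool",.078,(321,185)),("sdtip",.0,(318,328)),("sdh",.015,(415,303))): print(n,ray(uv,z))
E
```

```text
[[ 0.5862  0.213   0.09  ]
 [ 0.5113  0.1884  0.09  ]
 [ 0.6181  0.1265  0.09  ]
 [ 0.5424  0.0996  0.09  ]
 [ 0.6484  0.0414  0.09  ]
 [ 0.5701  0.0123  0.09  ]
 [ 0.6787 -0.0478  0.09  ]
 [ 0.6017 -0.072   0.09  ]] [[ 0.587   0.2136]
 [ 0.5114  0.1873]
 [ 0.6172  0.1268]
 [ 0.5417  0.1004]
 [ 0.6475  0.0399]
 [ 0.572   0.0136]
 [ 0.6778 -0.047 ]
 [ 0.6023 -0.0733]] [0.59462261 0.07016864] 19.224934691345894
resid mm [[-0.8, -0.7], [-0.1, 1.1], [0.9, -0.3], [0.7, -0.8], [0.9, 1.5], [-1.9, -1.3], [0.9, -0.8], [-0.6, 1.3]]
0 (array([-0.518 , -0.2753,  0.1085]), array([-1.600e-03, -4.000e-04, -5.792e-01]))
1 (array([-0.451 , -0.3191,  0.1086]), array([-1.600e-03, -4.000e-04, -5.792e-01]))
2 (array([-0.5683, -0.3523,  0.1086]), array([-1.600e-03, -4.000e-04, -5.792e-01]))
3 (array([-0.5014, -0.3961,  0.1087]), array([-1.600e-03, -4.000e-04, -5.792e-01]))
4 (array([-0.6187, -0.4293,  0.1088]), array([-1.600e-03, -4.000e-04, -5.792e-01]))
5 (array([-0.5517, -0.4731,  0.1088]), array([-1.600e-03, -4.000e-04, -5.792e-01]))
6 (array([-0.669 , -0.5063,  0.1089]), array([-1.600e-03, -4.000e-04, -5.792e-01]))
7 (array([-0.6021, -0.5501,  0.109 ]), array([-1.600e-03, -4.000e-04, -5.792e-01]))
oil [0.46379575 0.29272973 0.11      ]
spool [0.72597217 0.08861803 0.078     ]
sdtip [0.45937808 0.10504044 0.        ]
sdh [ 0.50169701 -0.08412752  0.015     ]
```

Emit:
carry_out --plan '[{"rot":[0,0,-0.11],"xyz":[-0.033,-0.023,0],"grip":255},{"rot":[0,0,-0.22],"xyz":[-0.066,-0.046,0],"grip":255},{"rot":[0,0,-0.33],"xyz":[-0.099,-0.069,0],"grip":255},{"rot":[0,0,-0.44],"xyz":[-0.132,-0.092,0],"grip":255},{"rot":[0,0,-0.55],"xyz":[-0.165,-0.115,0],"grip":255},{"rot":[0,0,-0.579],"xyz":[-0.198,-0.138,0],"grip":255},{"rot":[0,0,-0.579],"xyz":[-0.231,-0.161,0],"grip":255},{"rot":[0,0,-0.579],"xyz":[-0.264,-0.184,0],"grip":255}]'

```text
clock: 0.77
tool_pos: [0.3636, 0.3623, 0.2385]
eef_rot: [-0.167, 0.986, -0.0, -0.0]
contact_force: [0.5, 0.1, 0.5]
opening: 0.419
finger_force: 0.0
```

```bash
python3 -c "
from h import *
print(r.get_state()['tool_pos'],r.get_state()['opening'],rel([*F[1],.12]))"
```

```text
[0.3635753  0.36231481 0.23847934] 0.41890988601309725 (array([-0.0821, -0.2139,  0.1185]), array([-0.0002, -0.0006, -0.0002]))
```

Emit:
carry_out --plan '[{"rot":[0,0,0],"xyz":[-0.014,-0.036,0],"grip":255},{"rot":[0,0,0],"xyz":[-0.028,-0.072,0],"grip":255},{"rot":[0,0,0],"xyz":[-0.042,-0.108,0.01],"grip":255},{"rot":[0,0,0],"xyz":[-0.056,-0.144,0.02],"grip":255},{"rot":[0,0,0],"xyz":[-0.07,-0.18,0.04],"grip":255},{"rot":[0,0,0],"xyz":[-0.081,-0.213,0.07],"grip":255},{"rot":[0,0,0],"xyz":[-0.081,-0.213,0.1],"grip":255},{"rot":[0,0,0],"xyz":[-0.081,-0.213,0.118],"grip":255}]'

```text
clock: 1.43
tool_pos: [0.5098, 0.1851, 0.1175]
eef_rot: [-0.164, 0.987, -0.002, -0.002]
contact_force: [-0.4, 0.3, -0.3]
opening: 0.002
finger_force: 0.0
```

Emit:
carry_out --plan '[{"rot":[0,0,0],"xyz":[0,0,0],"grip":255},{"rot":[0,0,0],"xyz":[0,0,0],"grip":255},{"rot":[0,0,0],"xyz":[0,0,0],"grip":255}]'

```text
clock: 1.68
tool_pos: [0.5095, 0.1909, 0.1217]
eef_rot: [-0.167, 0.986, 0.001, 0.001]
contact_force: [-0.2, 1.4, 0.4]
opening: 0.005
finger_force: 0.0
```

```bash
python3 -c "
from h import *
import cv2
s=r.get_state();print(s['tool_pos'],s['contact_force'],s['opening'],rel([*F[1],.09]))
cv2.imwrite('pics/top1.png',cv2.resize(r.snapshot('top')[160:360,180:460,::-1],None,fx=2.8,fy=2.8))"
```

```text
[0.50945312 0.19088221 0.12170848] [-0.22706053  1.35171867  0.43123631] 0.004533754593464845 (array([-0.0006, -0.0041,  0.0317]), array([0.0008, 0.0015, 0.0008]))
```

View pics/top1.png

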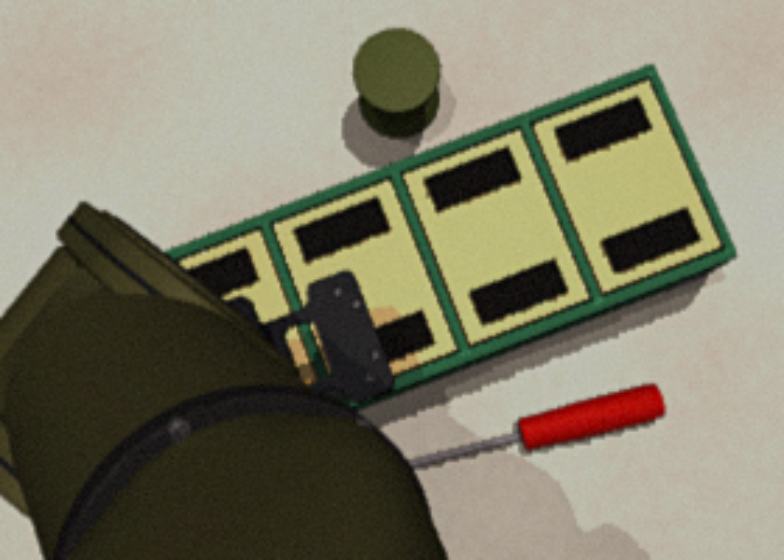

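The hand is above lid 1's near pad with its body lying along the row, and nothing is being touched. Next I descend slowly.

Emit:
carry_out --plan '[{"rot":[0,0,0],"xyz":[0,-0.002,0.006],"grip":255},{"rot":[0,0,0],"xyz":[0,-0.002,0.012],"grip":255},{"rot":[0,0,0],"xyz":[0,-0.002,0.017],"grip":255},{"rot":[0,0,0],"xyz":[0,-0.002,0.021],"grip":255},{"rot":[0,0,0],"xyz":[0,-0.002,0.024],"grip":255},{"rot":[0,0,0],"xyz":[0,-0.002,0.026],"grip":255},{"rot":[0,0,0],"xyz":[0,-0.002,0.027],"grip":255},{"rot":[0,0,0],"xyz":[0,-0.002,0.027],"grip":255}]'

```text
clock: 2.4
tool_pos: [0.5097, 0.1879, 0.0934]
eef_rot: [-0.167, 0.986, -0.0, -0.0]
contact_force: [-0.8, 0.6, 0.2]
opening: 0.002
finger_force: 0.0
```

Emit:
carry_out --plan '[{"rot":[0,0,0],"xyz":[0,0,0.0005],"grip":255},{"rot":[0,0,0],"xyz":[0,0,0.001],"grip":255},{"rot":[0,0,0],"xyz":[0,0,0.0015],"grip":255},{"rot":[0,0,0],"xyz":[0,0,0.0015],"grip":255}]'

```text
clock: 2.73
tool_pos: [0.5099, 0.1879, 0.0923]
eef_rot: [-0.167, 0.986, 0.0, 0.0]
contact_force: [-0.7, 1.0, 0.4]
opening: 0.004
finger_force: 0.0
```

Emit:
carry_out --plan '[{"rot":[0,0,0],"xyz":[0,0,0.0005],"grip":255},{"rot":[0,0,0],"xyz":[0,0,0.001],"grip":255},{"rot":[0,0,0],"xyz":[0,0,0.0015],"grip":255},{"rot":[0,0,0],"xyz":[0,0,0.002],"grip":255},{"rot":[0,0,0],"xyz":[0,0,0.002],"grip":255}]'

```text
clock: 3.15
tool_pos: [0.5098, 0.1879, 0.0902]
eef_rot: [-0.167, 0.986, 0.0, -0.0]
contact_force: [0.3, 0.0, 1.8]
opening: 0.003
finger_force: 0.5
```

Emit:
carry_out --plan '[{"rot":[0,0,0],"xyz":[0,0,0.0005],"grip":255},{"rot":[0,0,0],"xyz":[0,0,0.001],"grip":255},{"rot":[0,0,0],"xyz":[0,0,0.001],"grip":255},{"rot":[0,0,0],"xyz":[0,0,0.001],"grip":255}]'

```text
clock: 3.48
tool_pos: [0.5098, 0.1878, 0.0893]
eef_rot: [-0.167, 0.986, -0.0, -0.0]
contact_force: [-0.5, -0.6, 2.7]
opening: 0.006
finger_force: 1.2
```

Emit:
carry_out --plan '[{"rot":[0,0,0],"xyz":[0,0,0.0005],"grip":255},{"rot":[0,0,0],"xyz":[0,0,0.001],"grip":255},{"rot":[0,0,0],"xyz":[0,0,0.001],"grip":255},{"rot":[0,0,0],"xyz":[0,0,0.001],"grip":255}]'

```text
clock: 3.82
tool_pos: [0.5097, 0.1878, 0.0883]
eef_rot: [-0.167, 0.986, -0.0, -0.0]
contact_force: [-1.2, -0.4, 4.3]
opening: 0.006
finger_force: 2.3
```

Emit:
carry_out --plan '[{"rot":[0,0,0],"xyz":[0,0,0.0005],"grip":255},{"rot":[0,0,0],"xyz":[0,0,0.0005],"grip":255},{"rot":[0,0,0],"xyz":[0,0,0.0005],"grip":255}]'

```text
clock: 4.07
tool_pos: [0.5097, 0.1879, 0.0879]
eef_rot: [-0.167, 0.986, -0.0, -0.0]
contact_force: [-2.5, -0.2, 5.9]
opening: 0.004
finger_force: 3.1
```

Lid 1 is solid: the force passes the 3 N rocking level and keeps climbing. On to lid 2.

Emit:
carry_out --plan '[{"rot":[0,0,0],"xyz":[0,0,-0.014],"grip":255},{"rot":[0,0,0],"xyz":[0,-0.01,-0.016],"grip":255},{"rot":[0,0,0],"xyz":[0,-0.03,-0.016],"grip":255},{"rot":[0,0,0],"xyz":[0,-0.055,-0.016],"grip":255},{"rot":[0,0,0],"xyz":[0,-0.075,-0.016],"grip":255},{"rot":[0,0,0],"xyz":[0,-0.087,-0.014],"grip":255},{"rot":[0,0,0],"xyz":[0,-0.092,-0.01],"grip":255},{"rot":[0,0,0],"xyz":[0,-0.092,-0.007],"grip":255}]'

```text
clock: 4.73
tool_pos: [0.5404, 0.0995, 0.0939]
eef_rot: [-0.166, 0.986, -0.0, -0.0]
contact_force: [0.5, 0.3, -0.3]
opening: 0.001
finger_force: 0.0
```

Emit:
carry_out --plan '[{"rot":[0,0,0],"xyz":[0,0,0],"grip":255},{"rot":[0,0,0],"xyz":[0,0,0.001],"grip":255},{"rot":[0,0,0],"xyz":[0,0,0.002],"grip":255},{"rot":[0,0,0],"xyz":[0,0,0.003],"grip":255},{"rot":[0,0,0],"xyz":[0,0,0.004],"grip":255},{"rot":[0,0,0],"xyz":[0,0,0.005],"grip":255},{"rot":[0,0,0],"xyz":[0,0,0.005],"grip":255}]'

```text
clock: 5.32
tool_pos: [0.54, 0.1017, 0.0897]
eef_rot: [-0.167, 0.986, 0.0, 0.0]
contact_force: [-0.1, 1.1, 1.9]
opening: 0.005
finger_force: 0.9
```

Emit:
carry_out --plan '[{"rot":[0,0,0],"xyz":[0,0,0.0005],"grip":255},{"rot":[0,0,0],"xyz":[0,0,0.001],"grip":255},{"rot":[0,0,0],"xyz":[0,0,0.001],"grip":255},{"rot":[0,0,0],"xyz":[0,0,0.001],"grip":255}]'

```text
clock: 5.65
tool_pos: [0.5401, 0.1014, 0.0888]
eef_rot: [-0.167, 0.986, 0.0, 0.0]
contact_force: [-1.0, 1.8, 1.8]
opening: 0.004
finger_force: 1.2
```

Emit:
carry_out --plan '[{"rot":[0,0,0],"xyz":[0,0,0.0005],"grip":255},{"rot":[0,0,0],"xyz":[0,0,0.001],"grip":255},{"rot":[0,0,0],"xyz":[0,0,0.001],"grip":255}]'

```text
clock: 5.9
tool_pos: [0.54, 0.1011, 0.0876]
eef_rot: [-0.167, 0.986, 0.0, -0.0]
contact_force: [-1.5, 1.2, 2.4]
opening: 0.004
finger_force: 1.2
```

Emit:
carry_out --plan '[{"rot":[0,0,0],"xyz":[0,0,0.0005],"grip":255},{"rot":[0,0,0],"xyz":[0,0,0.001],"grip":255},{"rot":[0,0,0],"xyz":[0,0,0.001],"grip":255}]'

```text
clock: 6.15
tool_pos: [0.54, 0.1009, 0.0866]
eef_rot: [-0.167, 0.986, -0.0, -0.0]
contact_force: [-1.8, 1.1, 2.5]
opening: 0.002
finger_force: 1.3
```

Emit:
carry_out --plan '[{"rot":[0,0,0],"xyz":[0,0,0.0005],"grip":255},{"rot":[0,0,0],"xyz":[0,0,0.001],"grip":255},{"rot":[0,0,0],"xyz":[0,0,0.001],"grip":255}]'

```text
clock: 6.4
tool_pos: [0.54, 0.1009, 0.0856]
eef_rot: [-0.167, 0.986, -0.0, -0.0]
contact_force: [-2.2, 1.6, 2.4]
opening: 0.003
finger_force: 1.3
```

Lid 2 rocks: the force holds at about 2.4 N while it sinks more than 4 mm. I'll push it down.

Emit:
carry_out --plan '[{"rot":[0,0,0],"xyz":[0,0,0.0015],"grip":255},{"rot":[0,0,0],"xyz":[0,0,0.003],"grip":255},{"rot":[0,0,0],"xyz":[0,0,0.0045],"grip":255},{"rot":[0,0,0],"xyz":[0,0,0.006],"grip":255},{"rot":[0,0,0],"xyz":[0,0,0.0075],"grip":255},{"rot":[0,0,0],"xyz":[0,0,0.009],"grip":255},{"rot":[0,0,0],"xyz":[0,0,0.0105],"grip":255},{"rot":[0,0,0],"xyz":[0,0,0.012],"grip":255}]'

```text
clock: 7.07
tool_pos: [0.5405, 0.101, 0.0736]
eef_rot: [-0.167, 0.986, 0.0, 0.0]
contact_force: [-0.4, 0.7, 3.2]
opening: 0.002
finger_force: 1.3
```

Emit:
carry_out --plan '[{"rot":[0,0,0],"xyz":[0,0,0.0015],"grip":255},{"rot":[0,0,0],"xyz":[0,0,0.003],"grip":255},{"rot":[0,0,0],"xyz":[0,0,0.0045],"grip":255},{"rot":[0,0,0],"xyz":[0,0,0.0055],"grip":255},{"rot":[0,0,0],"xyz":[0,0,0.0055],"grip":255}]'

```text
clock: 7.48
tool_pos: [0.5404, 0.1008, 0.068]
eef_rot: [-0.167, 0.986, -0.0, 0.0]
contact_force: [-0.2, 0.5, 1.9]
opening: 0.004
finger_force: 0.8
```

Continuing in small steps until the stop shows up in the force.

Emit:
carry_out --plan '[{"rot":[0,0,0],"xyz":[0,0,0.001],"grip":255},{"rot":[0,0,0],"xyz":[0,0,0.002],"grip":255},{"rot":[0,0,0],"xyz":[0,0,0.003],"grip":255},{"rot":[0,0,0],"xyz":[0,0,0.003],"grip":255}]'

```text
clock: 7.82
tool_pos: [0.54, 0.1008, 0.065]
eef_rot: [-0.167, 0.986, -0.0, -0.0]
contact_force: [0.2, -0.1, 1.9]
opening: 0.006
finger_force: 0.8
```

Emit:
carry_out --plan '[{"rot":[0,0,0],"xyz":[0,0,0.001],"grip":255},{"rot":[0,0,0],"xyz":[0,0,0.002],"grip":255},{"rot":[0,0,0],"xyz":[0,0,0.002],"grip":255}]'

```text
clock: 8.07
tool_pos: [0.54, 0.1009, 0.063]
eef_rot: [-0.167, 0.986, -0.0, -0.0]
contact_force: [-0.6, -0.3, 2.8]
opening: 0.005
finger_force: 0.9
```

Emit:
carry_out --plan '[{"rot":[0,0,0],"xyz":[0,0,0.001],"grip":255},{"rot":[0,0,0],"xyz":[0,0,0.002],"grip":255},{"rot":[0,0,0],"xyz":[0,0,0.002],"grip":255}]'

```text
clock: 8.32
tool_pos: [0.5404, 0.1011, 0.0615]
eef_rot: [-0.167, 0.986, -0.0, 0.0]
contact_force: [-0.9, -0.3, 6.4]
opening: 0.003
finger_force: 2.7
```

Emit:
carry_out --plan '[{"rot":[0,0,0],"xyz":[0,0,0.001],"grip":255},{"rot":[0,0,0],"xyz":[0,0,0.0015],"grip":255},{"rot":[0,0,0],"xyz":[0,0,0.0015],"grip":255},{"rot":[0,0,0],"xyz":[0,0,0.0015],"grip":255}]'

```text
clock: 8.65
tool_pos: [0.5409, 0.1012, 0.0607]
eef_rot: [-0.167, 0.986, 0.0, 0.001]
contact_force: [-0.6, -1.7, 10.4]
opening: 0.008
finger_force: 4.2
```

At the stop, with 10 N and rising. Retract straight up, then clear.

Emit:
carry_out --plan '[{"rot":[0,0,0],"xyz":[0,0,-0.004],"grip":255},{"rot":[0,0,0],"xyz":[0,0,-0.012],"grip":255},{"rot":[0,0,0],"xyz":[0,0,-0.03],"grip":255},{"rot":[0,0,0],"xyz":[0,0,-0.055],"grip":255},{"rot":[0,0,0],"xyz":[0,0,-0.085],"grip":255},{"rot":[0,0,0],"xyz":[0,0,-0.115],"grip":255},{"rot":[0,0,0],"xyz":[0,0,-0.14],"grip":255},{"rot":[0,0,0],"xyz":[0,0,-0.15],"grip":255}]'

```text
clock: 9.32
tool_pos: [0.5415, 0.1017, 0.2131]
eef_rot: [-0.167, 0.986, 0.0, 0.003]
contact_force: [0.6, -0.3, 0.0]
opening: 0.007
finger_force: 0.0
```

Emit:
carry_out --plan '[{"rot":[0,0,0],"xyz":[0.005,0.03,0],"grip":255},{"rot":[0,0,0],"xyz":[0.01,0.065,0],"grip":255},{"rot":[0,0,0],"xyz":[0.015,0.1,0],"grip":255},{"rot":[0,0,0],"xyz":[0.02,0.135,0],"grip":255},{"rot":[0,0,0],"xyz":[0.02,0.165,0],"grip":255},{"rot":[0,0,0],"xyz":[0.02,0.185,0],"grip":255},{"rot":[0,0,0],"xyz":[0.02,0.19,0],"grip":255},{"rot":[0,0,0],"xyz":[0.02,0.19,0],"grip":255}]'

```text
clock: 9.98
tool_pos: [0.4577, 0.2752, 0.2092]
eef_rot: [-0.169, 0.986, 0.0, -0.0]
contact_force: [1.0, -0.5, -0.6]
opening: 0.004
finger_force: 0.0
```

```bash
python3 -c "
from plant import r
import cv2,numpy as np
a=r.snapshot('top')[140:380,150:470,::-1];b=r.snapshot('scene')[140:380,180:500,::-1]
cv2.imwrite('pics/end.png',cv2.resize(np.hstack([a,b]),None,fx=1.25,fy=1.25));cv2.imwrite('pics/endS.png',cv2.resize(b,None,fx=2.4,fy=2.4));print(r.get_state()['tool_pos'],r.get_state()['contact_force'])"
```

```text
[0.45916405 0.27194243 0.20913693] [-0.0056698  -1.17849401 -0.24487205]
```

View pics/end.png

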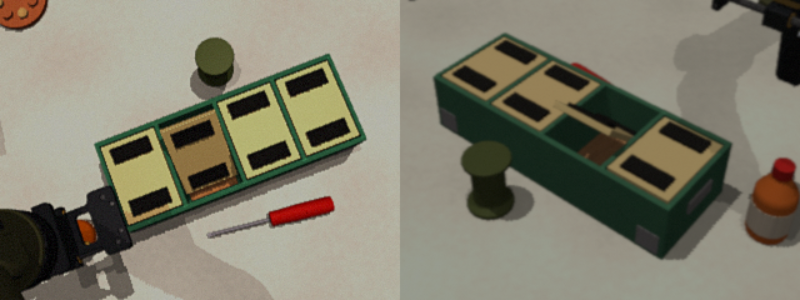

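View pics/endS.png

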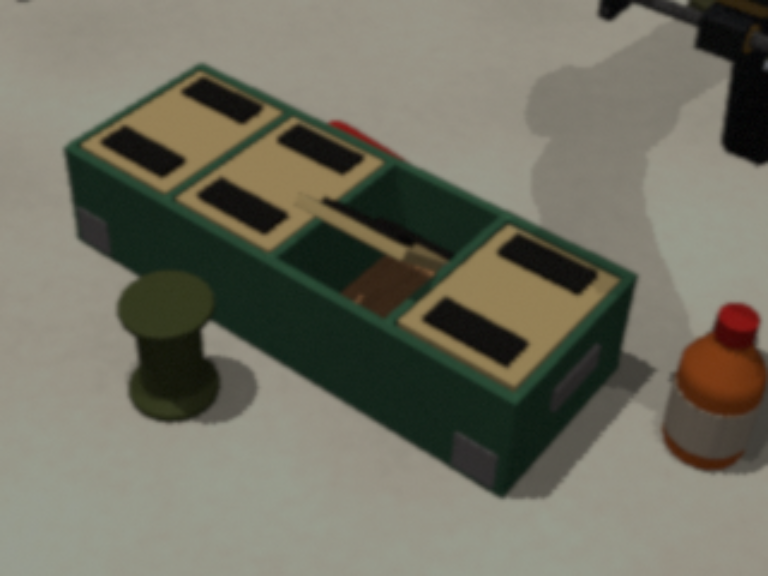

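Lid 2 stands steeply tilted with its near end down, as seen around (380,230) in the scene crop. The spool, bottle and screwdriver are where they were, and the hand is clear.

```bash
python3 -c "
from plant import r
print(r.finish_job())"
```

```text
the job is handed in; nothing more can be done
None
```

Lid 2 was the one that rocked; I pushed its near end down to the stop and left it standing open with the hand clear, and handed the job in at about 10 s (lid 1 felt solid, lids 3 and 4 were not pressed, and no verdict was returned).

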